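# Make up the reagent caddy

## Robot

A 6-joint arm with a two-finger parallel gripper is mounted at the origin on a cart in front of the work surface, level with it; the furniture and walls round the work are solid. World frame = base frame: x ahead of the robot, y to its left, z up, the work surface at z = 0. Lengths are in m, angles in rad, forces in N, time in s.
With the tool pointing down it reaches from about 0.35 to 0.975 m from the base axis. Payload 4.9 kg.
Tool frame: the origin (TCP) lies between the finger pads; the fingertips stand 17 mm ahead of it and the grasp point (between the pads) lies 2 mm behind it; z points along the fingers, y is the direction in which the jaws open and shut (so a half turn about z gives the same grasp; the last joint's range is limited). The gripper opens to 85 mm and grips with 20 to 120 N. Pads are 22 mm wide; open, the fingers measure 114 mm over their backs; the gripper's body (76 mm by 85 mm) begins 54 mm behind the grasp point. The pads swing forward as they close: fully open they stand 13 mm farther back than shut.
Start: joints at [1.202, 0.053, 1.613, -0, 1.476, -0.119], TCP at [0.154, 0.606, 0.248] pointing down, gripper open.
Joint ranges: [-3.01, 3.01], [-1.01, 2.22], [0.06, 2.58], [-1.02, 4.17], [0.09, 2.62], [-3.14, 3.14]. Speed limits (rad/s): [2.57, 2.57, 3.14, 3.14, 3.14, 3.14].

## Interface

Orientations are given as a unit quaternion [w, x, y, z].
In Python, from plant import state, grab_frame, camera_model, job_done, find_in, silhouettes, landmark_of gives the robot as it stands.
- The arm moves only by the shell command python3 -m crank 'ROWS'. ROWS is JSON, a list of rows, each an object with "angular": the turn, a rotation vector about the tool's x, y, z each as a share of 5 degrees, from -1 to 1, a list of three; "delta_pos": the shift along the tool's x, y, z each as a share of 3 cm, from -1 to 1, a list of three; "gripper": the opening, from 0 (shut) to 1 (fully open). In form: [{"angular": [ax, ay, az], "delta_pos": [tx, ty, tz], "gripper": gripper}, ...]. A call has 1 to 12 rows; each row shifts and turns the commanded pose from where the row before left it, along the tool's axes as they then stand; what a row does not reach is not made up. A row lasts 1/8 s, in which the tool goes at most 62.5 mm and 10.7 degrees, less where a joint would pass 70% of its speed; a pose out of reach is approached as far as the arm can. A call with a number of a shift or a turn outside -1 to 1 is refused whole. A call with a gripper value outside its range is refused whole. The fingers move at their own pace and stop on an object; the grip force is fixed at half the most. Time passes only in rows, so rows that do not move let the fingers close. It gives the time, the measured TCP pose, the force and the opening at its end, in the units of the state.
- state(): the state, without advancing time (a new reading comes with each control period).
- grab_frame(name): name is "side" or "top" or "wrist"; returns the picture (384x512x3 uint8, red, green, blue); there is no depth.
- camera_model(name): a dict with "camera_matrix" (3x3 intrinsics, pixels), "rvec" (rotation vector, rad) and "tvec" (3), from world to camera coordinates, as OpenCV has them; the wrist camera has in their place "mount" (4x4, takes a point from camera to tool coordinates, whose origin is the TCP and whose axes are the flange's). Camera axes: x right, y down, z forward; pixel columns grow to the right and rows downward; lengths in m; the calibration is good to about 2 mm. The wrist camera is an equidistant fisheye: a pixel r from the principal point sees the ray r / f radians off the axis. A picture is of the moment at which its call begins: read the wrist's pose just before it. camera_model takes no time and is no camera call.
- job_done(): hands the job in, once; it reports no verdict.
Trained networks look in the newest picture that a camera, given by its name, has taken for a name from the list of things; names that differ only in an ending like _2 or _b are one class to them, and where a whole thing is asked for, a point or a joint stands for the part that bears it (a point fixed in the world has none). Each returns a list of dicts, best first, with "conf" (0 to 1); they miss things now and then, are a little off and sometimes report something else, mostly with a low value. They report only what shows in the picture. A call takes as long as a camera call. They do not tell look-alikes from the thing itself.
- find_in(camera, target): "bbox" ([left, top, right, bottom] in pixels, round what is visible of it).
- silhouettes(camera, target): "mask" (384x512 bool, what is visible of it) and "bbox" ([left, top, right, bottom] in pixels, round what is visible of it).
- landmark_of(camera, target): "pixel" ([column, row] in pixels: a listed point, or the origin of a listed thing).
The state is a dict: "time": time; "joint_pos": joint angles; "joint_vel": joint speeds; "joint_efforts": joint torques, N m; "tool_pos": TCP position; "tool_rot": TCP orientation; "contact_force": force on the tool from outside, world axes, zero at the start; "ft_torque": the same for the moment, N m; "gripper_width": opening from 0.0 (shut) to 1.0 (fully open).
Only numpy, scipy, OpenCV 4.12 (cv2) and the standard library are available. Lean on these libraries where they do the work, as an engineer would, in place of code of your own. Each camera call takes 0.05 s, during which the arm holds its last target.

## Task

Of the five bottles scattered on the open middle of the worktop, collect the three with ordinary screw caps into the white caddy, standing each one fully down in the well made for its size: small bottle in the small well, middle one in the middle well, big one in the big well. Leave the two with pointed nozzles standing where they are, and the row of stock bottles at the back by the wall too. Keep every bottle upright and set them down rather than dropping them.

Things in the scene. Friction and masses are not known exactly. Their poses are not given: they have to be found in the camera images.
- caddy: Shallow white plastic tray, 94 x 276 mm (308 mm long with the bar grips at its two ends), walls 22 mm high, standing on the worktop. Origin: centre of its underside; y along its length, z up. It holds three grey insert blocks in a row, 88 mm apart, in any order. Fixed: it does not move during the work, but its place and yaw differ each time.
- insert_small: Grey block 84 x 84 x 18 mm in the caddy with the smallest round well, 33 mm across. The body's origin is the centre of the block's underside, on the well's axis; z up; it lies square in the caddy and shares its yaw. Top of the block 22 mm above the worktop; the well is 12 mm deep (its floor is 6 mm above the origin, 10 mm above the worktop), with a 3 mm chamfer round its mouth. Fixed.
- insert_medium: Grey block 84 x 84 x 18 mm in the caddy with the middle-sized round well, 46 mm across. The body's origin is the centre of the block's underside, on the well's axis; z up; it lies square in the caddy and shares its yaw. Top of the block 22 mm above the worktop; the well is 12 mm deep (its floor is 6 mm above the origin, 10 mm above the worktop), with a 3 mm chamfer round its mouth. Fixed.
- insert_large: Grey block 84 x 84 x 18 mm in the caddy with the largest round well, 68 mm across. The body's origin is the centre of the block's underside, on the well's axis; z up; it lies square in the caddy and shares its yaw. Top of the block 22 mm above the worktop; the well is 12 mm deep (its floor is 6 mm above the origin, 10 mm above the worktop), with a 3 mm chamfer round its mouth. Fixed.
- small_bottle: Small white round bottle with a plain white screw cap, 56 mm tall in all, 25 mm across; the straight body reaches up to 41 mm, above it a narrower neck and cap about 13 mm across. Grasp round the body. Origin: centre of its underside; z up. About 30 g.
- medium_bottle: Brown round bottle with a flat black screw cap, 66 mm tall in all, 34 mm across; the body with its shoulder reaches up to 61 mm; grasp round the body, 20 to 45 mm up. Origin: centre of its underside; z up. About 50 g.
- large_bottle: Amber round bottle with a flat black screw cap, 115 mm tall in all, 56 mm across; grasp round the body, 40 to 75 mm up. Origin: centre of its underside; z up. About 140 g. It stands on the open worktop; its twin in the row close to the wall, at least 15 cm farther back, is not meant (that one is fixed).
- nozzle_bottle_1: White round squeeze bottle with a long pointed red nozzle, 110 mm tall in all, 42 mm across. Does not belong in the caddy. Origin: centre of its underside; z up. Loose, about 60 g. It stands on the open worktop; its twin in the row close to the wall, at least 15 cm farther back, is not meant (that one is fixed).
- nozzle_bottle_2: White round squeeze bottle with a long pointed blue nozzle, 110 mm tall in all, 42 mm across. Does not belong in the caddy. Origin: centre of its underside; z up. Loose, about 60 g. It stands on the open worktop; its twin in the row close to the wall, at least 15 cm farther back, is not meant (that one is fixed).
Things that resemble listed ones, but are neither listed nor needed, are in the scene too. Of the things shaped like the medium_bottle, the brown one is meant. Leave any green look-alike of the nozzle_bottle_1 alone.

How it is judged:
At the end, for the whole second after the job is handed in: Each screw-capped bottle stands in the well of its own size: within 10 mm of the axis, down on the well floor (within 3 mm), upright within 0.1 rad and at rest. Both nozzle bottles stand upright within 0.1 rad, at rest, less than 20 mm from where they started (horizontal distance between small_bottle and insert_small below 0.01 m and z of small_bottle in the frame of insert_small below 0.009 m and angle between each of small_bottle, medium_bottle, large_bottle, nozzle_bottle_1, nozzle_bottle_2's own z axis and vertical below 0.1 rad and linear speed of each of small_bottle, medium_bottle, large_bottle, nozzle_bottle_1, nozzle_bottle_2 below 0.02 m/s and horizontal distance between medium_bottle and insert_medium below 0.01 m and z of medium_bottle in the frame of insert_medium below 0.009 m and horizontal distance between large_bottle and insert_large below 0.01 m and z of large_bottle in the frame of insert_large below 0.009 m and distance of each of nozzle_bottle_1, nozzle_bottle_2 from where it was at the start of the episode below 0.02 m); the robot touches nothing.
It fails at once if a bottle is tipped over (leans more than 0.6 rad) (angle between any of small_bottle, medium_bottle, large_bottle, nozzle_bottle_1, nozzle_bottle_2's own z axis and vertical above 0.6 rad).
It fails at once if a bottle is dropped (falls freely, touching nothing, faster than 0.5 m/s, that is from more than about 13 mm) ((contact force between small_bottle and anything else below 0.01 N and linear speed of small_bottle above 0.5 m/s) or (contact force between medium_bottle and anything else below 0.01 N and linear speed of medium_bottle above 0.5 m/s) or (contact force between large_bottle and anything else below 0.01 N and linear speed of large_bottle above 0.5 m/s) or (contact force between nozzle_bottle_1 and anything else below 0.01 N and linear speed of nozzle_bottle_1 above 0.5 m/s) or (contact force between nozzle_bottle_2 and anything else below 0.01 N and linear speed of nozzle_bottle_2 above 0.5 m/s)).
It also fails if it takes over 96 s, if anything falls off the work surface, if the arm or the gripper's body presses on something with over 40 N, if the wrist force passes 120 N, or if a joint passes its speed limit or range.

## Working session

There is one attempt and no reset: what is moved stays moved. The work goes in short steps, Python scripts to look and compute and a shell command to move; the robot and the scene stay as the last step left them, time stands still between calls to the robot, and variables do not carry over. Pictures are saved under pics/ and viewed, and the job is handed in when it is done.

```bash
mkdir -p pics; ls
python3 - <<'E'
from plant import *
import cv2
print(state())
for n in ("side","top","wrist"):
    im=grab_frame(n); cv2.imwrite(f"pics/{n}0.png",im[:,:,::-1]); print(n,camera_model(n))
E
```

```text
pics
{'time': 0.0, 'joint_pos': array([ 1.20200570e+00,  5.33736691e-02,  1.61430770e+00,  1.35264780e-05,
        1.47598979e+00, -1.19025433e-01]), 'joint_vel': array([-0.00194796,  0.00084287, -0.00106411,  0.00086733, -0.00143832,
       -0.00070663]), 'joint_efforts': array([-2.35496473e-04, -3.93695605e+01, -3.70167160e+01, -2.11681827e-04,
        6.94980263e-03, -9.62461087e-06]), 'tool_pos': array([0.15428235, 0.60504866, 0.24704437]), 'tool_rot': array([-2.57509733e-04,  1.24558819e-01,  9.92211681e-01, -1.00686901e-03]), 'contact_force': array([0.21053035, 0.29180181, 0.19771099]), 'ft_torque': array([-0.00654598,  0.00050979,  0.06222477]), 'gripper_width': 1.0000594747754097}
side {'camera_matrix': array([[448.2798965 ,   0.        , 252.07486883],
       [  0.        , 448.2798965 , 193.46824714],
       [  0.        ,   0.        ,   1.        ]]), 'rvec': array([ 1.95150172, -0.39186912,  0.27932272]), 'tvec': array([-0.48324508,  0.13920727,  0.88239036])}
top {'camera_matrix': array([[488.72911895,   0.        , 258.48654038],
       [  0.        , 488.72911895, 190.46952709],
       [  0.        ,   0.        ,   1.        ]]), 'rvec': array([ 2.12628414, -2.13402756,  0.18432514]), 'tvec': array([0.04619259, 0.51848051, 1.44432004])}
wrist {'camera_matrix': array([[297.31863964,   0.        , 257.4008428 ],
       [  0.        , 297.31863964, 190.61734425],
       [  0.        ,   0.        ,   1.        ]]), 'mount': array([[ 3.99119597e-04, -9.60936379e-01, -2.76769065e-01,
         7.06849677e-02],
       [ 9.99999875e-01,  4.66456998e-04, -1.77461852e-04,
        -8.83551129e-04],
       [ 2.99630417e-04, -2.76768960e-01,  9.60936446e-01,
        -1.26661736e-01],
       [ 0.00000000e+00,  0.00000000e+00,  0.00000000e+00,
         1.00000000e+00]])}
```

View pics/side0.png

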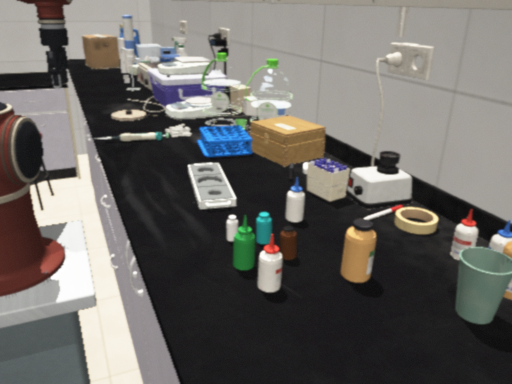

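View pics/top0.png

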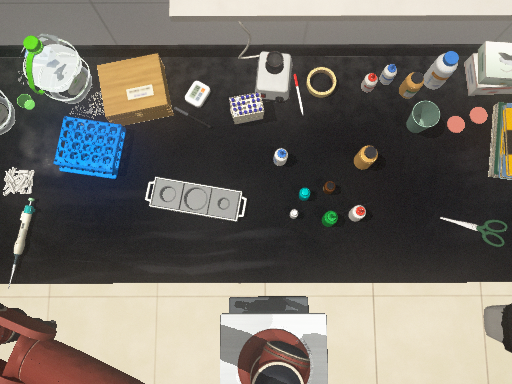

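View pics/wrist0.png

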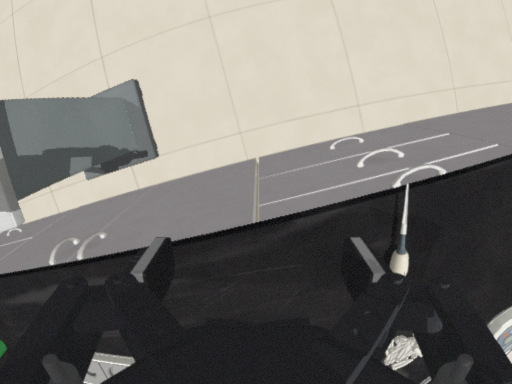

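```bash
cat > h.py <<'E'
from plant import *
import numpy as np, cv2
from scipy.optimize import least_squares
from scipy.spatial.transform import Rotation as R
NAMES=["small_bottle","medium_bottle","large_bottle","nozzle_bottle_1","insert_small","insert_medium","insert_large","caddy"]
def qR(q): return R.from_quat([q[1],q[2],q[3],q[0]])
def proj(cam,P,pose=None):
    P=np.atleast_2d(np.asarray(P,float)); m=camera_model(cam); K=m["camera_matrix"]
    if cam!="wrist":
        p,_=cv2.projectPoints(P,m["rvec"],m["tvec"],K,None); return p[:,0]
    t,q=pose; M=m["mount"]
    T=(P-t)@qR(q).as_matrix(); C=(T-M[:3,3])@M[:3,:3]
    rr=np.hypot(C[:,0],C[:,1]); th=np.arctan2(rr,C[:,2]); s=th/np.maximum(rr,1e-9)
    return np.c_[K[0,0]*C[:,0]*s+K[0,2],K[1,1]*C[:,1]*s+K[1,2]]
def ray(cam,uv,pose=None):
    m=camera_model(cam);K=m["camera_matrix"]
    a=(np.array(uv)-[K[0,2],K[1,2]])/K[0,0]
    if cam!="wrist":
        Rm=cv2.Rodrigues(m["rvec"])[0]; return -Rm.T@m["tvec"], Rm.T@np.r_[a,1]
    t,q=pose;M=m["mount"];th=np.hypot(*a); d=np.r_[a/max(th,1e-9)*np.sin(th),np.cos(th)]
    A=qR(q).as_matrix(); return t+A@M[:3,3], A@M[:3,:3]@d
def onz(cam,uv,z,pose=None):
    o,d=ray(cam,uv,pose); return o+d*(z-o[2])/d[2]
PROF={"small_bottle":[(0,.0125),(.041,.0125),(.044,.0065),(.056,.0065)],
"medium_bottle":[(0,.017),(.05,.017),(.061,.012),(.066,.011)],
"large_bottle":[(0,.028),(.09,.028),(.1,.018),(.115,.018)],
"nozzle_bottle_1":[(0,.021),(.065,.021),(.08,.008),(.110,.002)]}
def fit(target,obs,x0):
    a=np.linspace(0,2*np.pi,48)
    P0=np.vstack([np.c_[r*np.cos(a),r*np.sin(a),0*a+z] for z,r in PROF[target]])
    def f(x):
        e=[]
        for cam,bb,pose in obs:
            p=proj(cam,P0+[x[0],x[1],0],pose); b=np.r_[p.min(0),p.max(0)]
            e+=list((b-np.array(bb)))
        return e
    s=least_squares(f,x0,loss="soft_l1"); return s.x,np.round(f(s.x),1)
E
python3 - <<'E'
from h import *
import json
D={}
for c in("top","side"):
    grab_frame(c)
    for n in NAMES:
        for r in silhouettes(c,n):
            if r["conf"]<.25: continue
            ys,xs=np.nonzero(r["mask"])
            if len(xs)==0: continue
            D.setdefault((c,n),[]).append(r["bbox"])
            print(c,n,round(r["conf"],2),np.round(r["bbox"],1),len(xs),np.round([xs.mean(),ys.mean()],1), np.round(onz(c,[xs.mean(),ys.mean()],.022 if n[0] in'ic' and n[1] in 'na' else .03),3)[:2])
print(state()["time"])
E
```

```text
top medium_bottle 0.42 [323.3 180.  333.3 195.5] 120 [328.4 187.4] [ 0.53  -0.171]
top large_bottle 0.57 [356.9 148.  376.7 171.3] 449 [364.9 157.4] [ 0.625 -0.288]
top nozzle_bottle_1 0.76 [276.3 147.3 285.3 167.3] 176 [280.3 157. ] [ 0.627 -0.024]
top nozzle_bottle_1 0.74 [319.9 211.  341.  225.8] 208 [329.4 218.1] [ 0.435 -0.171]
top nozzle_bottle_1 0.47 [348.1 203.3 366.4 223.3] 200 [357.  212.8] [ 0.451 -0.256]
top insert_small 0.68 [208.  189.5 238.7 218.2] 745 [223.3 203.4] [0.483 0.153]
top insert_medium 0.58 [150.7 179.7 184.5 210. ] 814 [167.4 193.9] [0.513 0.326]
top insert_large 0.83 [176.2 185.3 211.7 215.3] 762 [195.7 198.7] [0.498 0.238]
top insert_large 0.53 [151.9 178.3 182.9 208.7] 749 [167.9 193.6] [0.514 0.325]
top caddy 0.61 [146.8 176.5 245.6 219.9] 301 [205.8 198.6] [0.498 0.207]
side small_bottle 0.75 [231.6 214.7 236.7 241.7] 214 [231.9 228.2] [ 0.446 -0.075]
side medium_bottle 0.74 [257.6 211.6 268.7 242.6] 434 [263.9 228. ] [ 0.511 -0.1  ]
side medium_bottle 0.7 [280.1 224.7 297.3 261.9] 491 [288.5 242.9] [ 0.53  -0.177]
side large_bottle 0.92 [342.6 217.7 373.6 281.4] 1736 [358.8 251.2] [ 0.645 -0.259]
side nozzle_bottle_1 0.87 [285.5 181.4 304.6 221.3] 563 [295.4 203.9] [ 0.635 -0.014]
side nozzle_bottle_1 0.75 [257.4 242.3 281.8 293.2] 911 [270.  268.7] [ 0.454 -0.25 ]
side nozzle_bottle_1 0.56 [234.4 216.3 258.3 269. ] 910 [244.6 247.7] [ 0.44  -0.162]
side insert_medium 0.8 [194.7 163.8 222.4 178.6] 297 [205.2 169.4] [0.51  0.314]
side insert_large 0.84 [196.7 174.  223.4 186.6] 321 [209.7 180. ] [0.496 0.23 ]
side caddy 0.58 [186.  164.3 236.  213.6] 452 [213.  197.8] [0.465 0.111]
1.05
```

Run:
```python
import cv2
im=cv2.imread("pics/top0.png")
cv2.imwrite("pics/topz1.png",cv2.resize(im[165:230,140:255],None,fx=6,fy=6,interpolation=cv2.INTER_CUBIC))
cv2.imwrite("pics/topz2.png",cv2.resize(im[140:235,265:385],None,fx=6,fy=6,interpolation=cv2.INTER_CUBIC))
from h import *
ob={"small_bottle":[("side",[226.5,214.7,238.5,241.7])],"medium_bottle":[("top",[323.3,180,333.3+2,195.5]),("side",[280.1,224.7,297.3,261.9])],
"large_bottle":[("top",[355.5,146,376.7,171.3]),("side",[342.6,217.7,375.6,281.4])]}
for n,o in ob.items(): print(n,fit(n,[(c,b,None) for c,b in o],[.5,-.1]))
```

```text
small_bottle (array([ 0.44939054, -0.06930039]), array([ 0.2,  0.1, -0.2, -0. ]))
medium_bottle (array([ 0.53068364, -0.17684895]), array([ 0.2,  0.5,  1.5, -1.3, -0.5, -0.1,  0.1, -2.1]))
large_bottle (array([ 0.61899989, -0.28854936]), array([-1. , -0.6,  2.3, -1.3, -2.3, -0.5,  0.1,  1.6]))
```

View pics/topz1.png

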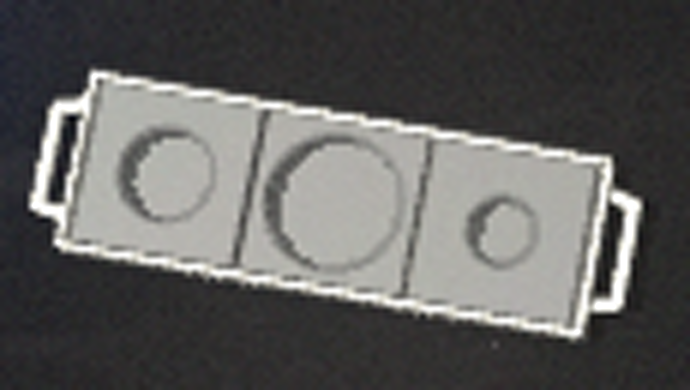

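View pics/topz2.png

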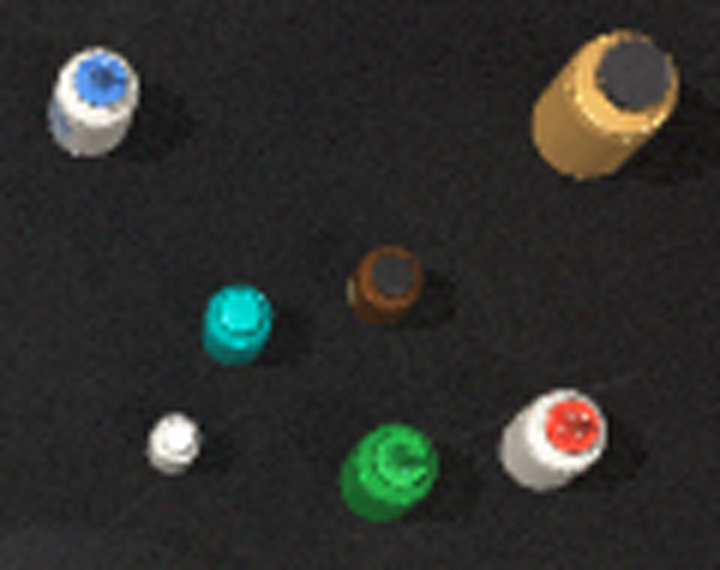

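```bash
cat >> h.py <<'E'
def rel(target, gap=None):
    """shift from current TCP to target in tool axes, in row units (3cm)"""
    s=state(); A=qR(s["tool_rot"]).as_matrix()
    return np.round(A.T@(np.array(target)-s["tool_pos"])/.03,2)
E
python3 - <<'E'
from h import *
def z1(u,v): return [140+(u+.5)/6-.5,165+(v+.5)/6-.5]
def z2(u,v): return [265+(u+.5)/6-.5,140+(v+.5)/6-.5]
C=np.array([onz("top",z1(*p),.022)[:2] for p in [(92,73),(610,158),(580,333),(60,245)]])
print(C, "centre",C.mean(0)); 
y=(C[0]-C[1]+C[3]-C[2]); y/=np.hypot(*y); x=(C[0]-C[3]+C[1]-C[2]);x/=np.hypot(*x)
print(np.linalg.norm(C[0]-C[1]),np.linalg.norm(C[0]-C[3]),"y",y,"x",x, "ang",np.degrees(np.arctan2(y[1],y[0])),np.degrees(np.arctan2(x[1],x[0])))
for n,u in [("medium",(174,174)),("large",(341,203)),("small",(507,231))]: print(n,onz("top",z1(*u),.022))
c=C.mean(0)
print("medium",c+.088*y,"small",c-.088*y)
for n,u,z in [("large",(636,74),.115),("medium",(392,273),.066),("small",(178,434),.056),("small body bottom",(173,447),.03)]: print(n,onz("top",z2(*u),z))
print(rel([.60,-.288,.247]),qR(state()["tool_rot"]).as_matrix())
E
```

```text
[[0.56726634 0.36648183]
 [0.52150414 0.09768389]
 [0.43086038 0.11276795]
 [0.4772253  0.37993134]] centre [0.49921404 0.23921625]
0.27266557196255053 0.0910399815277238 y [0.16940686 0.9855462 ] x [ 0.98775927 -0.155986  ] ang 80.24666548087113 -8.973985234026822
medium [0.51397466 0.32243823 0.022     ]
large [0.49851699 0.23605313 0.022     ]
small [0.4836362  0.15049805 0.022     ]
medium [0.51412184 0.32594432] small [0.48430623 0.15248819]
large [ 0.62032467 -0.2859796   0.115     ]
medium [ 0.53064061 -0.17074088  0.066     ]
small [ 0.45097943 -0.06282291  0.056     ]
small body bottom [ 0.44771177 -0.06206489  0.03      ]
[-21.75 -25.19   0.04] [[-9.68959770e-01  2.47218453e-01  3.40827532e-06]
 [ 2.47218453e-01  9.68959770e-01  3.37977129e-05]
 [ 5.05293663e-06  3.35912127e-05 -9.99999999e-01]]
```

```bash
R='{"angular":[0,0,0],"delta_pos":[-0.87,-1,0],"gripper":1}'; python3 -m crank '[{"angular":[0,0,0],"delta_pos":[-0.87,-1,0],"gripper":1},{"angular":[0,0,0],"delta_pos":[-0.87,-1,0],"gripper":1},{"angular":[0,0,0],"delta_pos":[-0.87,-1,0],"gripper":1},{"angular":[0,0,0],"delta_pos":[-0.87,-1,0],"gripper":1},{"angular":[0,0,0],"delta_pos":[-0.87,-1,0],"gripper":1},{"angular":[0,0,0],"delta_pos":[-0.87,-1,0],"gripper":1},{"angular":[0,0,0],"delta_pos":[-0.87,-1,0],"gripper":1},{"angular":[0,0,0],"delta_pos":[-0.87,-1,0],"gripper":1},{"angular":[0,0,0],"delta_pos":[-0.87,-1,0],"gripper":1},{"angular":[0,0,0],"delta_pos":[-0.87,-1,0],"gripper":1},{"angular":[0,0,0],"delta_pos":[-0.87,-1,0],"gripper":1},{"angular":[0,0,0],"delta_pos":[-0.87,-1,0],"gripper":1}]'
```

```text
time: 2.55
tool_pos: [0.3694, 0.1782, 0.2486]
tool_rot: [0.0, 0.125, 0.992, 0.0]
contact_force: [1.1, 0.7, -0.2]
gripper_width: 1.0
```

Run:
```python
from h import *
s=state(); im=grab_frame("wrist"); cv2.imwrite("pics/w1.png",im[:,:,::-1]); np.save("w1.npy",np.r_[s["tool_pos"],s["tool_rot"]])
for n in NAMES[4:7]:
    for r in landmark_of("wrist",n): print(n,r, onz("wrist",r["pixel"],.004,(s["tool_pos"],s["tool_rot"])))
```

```text
insert_small {'pixel': [259.1, 244.5], 'conf': 0.9} [0.48050306 0.15141772 0.004     ]
insert_medium {'pixel': [381.2, 232.8], 'conf': 0.55} [0.51082204 0.32704052 0.004     ]
insert_large {'pixel': [323.5, 241.0], 'conf': 0.87} [0.49884348 0.24015676 0.004     ]
```

View pics/w1.png

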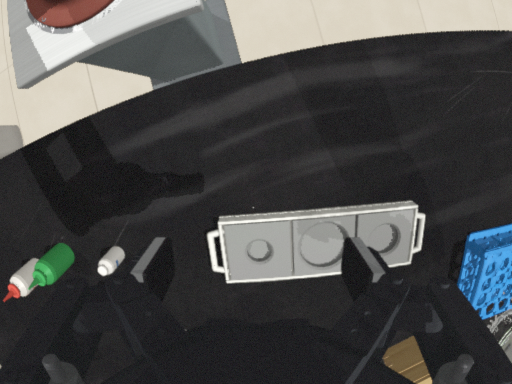

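```bash
python3 -m crank '[{"angular":[0,0,0],"delta_pos":[-0.95,-1,0],"gripper":1},{"angular":[0,0,0],"delta_pos":[-0.95,-1,0],"gripper":1},{"angular":[0,0,0],"delta_pos":[-0.95,-1,0],"gripper":1},{"angular":[0,0,0],"delta_pos":[-0.95,-1,0],"gripper":1},{"angular":[0,0,0],"delta_pos":[-0.95,-1,0],"gripper":1},{"angular":[0,0,0],"delta_pos":[-0.95,-1,0],"gripper":1},{"angular":[0,0,0],"delta_pos":[-0.95,-1,0],"gripper":1},{"angular":[0,0,0],"delta_pos":[-0.95,-1,0],"gripper":1},{"angular":[0,0,0],"delta_pos":[-0.95,-1,0],"gripper":1},{"angular":[0,0,0],"delta_pos":[-0.95,-1,0],"gripper":1},{"angular":[0,0,0],"delta_pos":[-0.95,-1,0],"gripper":1},{"angular":[0,0,0],"delta_pos":[-0.95,-1,0],"gripper":1}]'
python3 - <<'E'
from h import *
s=state(); im=grab_frame("wrist"); cv2.imwrite("pics/w2.png",im[:,:,::-1]); np.save("w2.npy",np.r_[s["tool_pos"],s["tool_rot"]])
po=(s["tool_pos"],s["tool_rot"])
for n,z in [("small_bottle",0),("medium_bottle",0),("large_bottle",0)]:
    for r in landmark_of("wrist",n): print(n,r["conf"],np.round(r["pixel"]), onz("wrist",r["pixel"],z,po))
    for r in find_in("wrist",n): print(n,r["conf"],np.round(r["bbox"]), fit(n,[("wrist",r["bbox"],po)],onz("wrist",[(r["bbox"][0]+r["bbox"][2])/2,(r["bbox"][1]+r["bbox"][3])/2],.03,po)[:2]))
print(s["time"],po)
E
```

```text
time: 4.25
tool_pos: [0.6128, -0.2534, 0.2481]
tool_rot: [-0.0, 0.124, 0.992, 0.0]
contact_force: [0.2, -0.4, 0.6]
gripper_width: 1.003
small_bottle 0.62 [368.   9.] [ 0.44421623 -0.06212008  0.        ]
small_bottle 0.79 [358.   0. 392.  23.] (array([ 0.45426854, -0.06411984]), array([ 1.8, -1.8, -1.2,  2.6]))
medium_bottle 0.75 [357.  58.] [ 0.50870369 -0.09603852  0.        ]
medium_bottle 0.74 [302.  88.] [ 0.5327428  -0.17628034  0.        ]
medium_bottle 0.88 [289.  68. 324. 100.] (array([ 0.53088172, -0.17602715]), array([-0.4,  0.1,  0.4, -0.1]))
medium_bottle 0.77 [342.  36. 384.  71.] (array([ 0.50712561, -0.09803496]), array([ 1. ,  0.5, -0.9, -0.6]))
large_bottle 0.68 [236. 169.] [ 0.61418498 -0.282525    0.        ]
large_bottle 0.42 [369.  12.] [ 4.47979803e-01 -6.10169770e-02  5.55111512e-17]
large_bottle 0.85 [202. 149. 256. 218.] (array([ 0.61739647, -0.28455921]), array([-0.6,  1.4,  0.8, -0.9]))
4.25 (array([ 0.61279305, -0.25339825,  0.24809553]), array([-3.11945734e-05,  1.23521392e-01,  9.92341867e-01,  2.89957509e-04]))
```

View pics/w2.png

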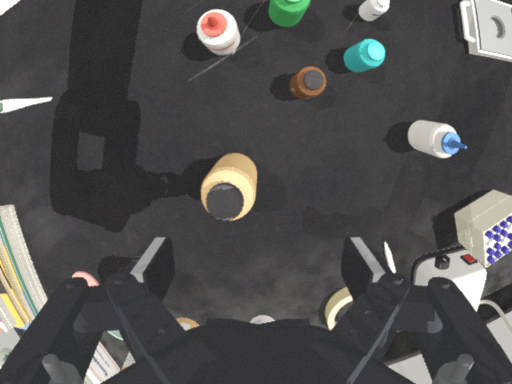

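```bash
python3 -m crank '[{"angular":[0,0,0],"delta_pos":[-0.43,-0.98,0],"gripper":1},{"angular":[0,0,0],"delta_pos":[0,0,0.8],"gripper":1},{"angular":[0,0,0],"delta_pos":[0,0,0.8],"gripper":1},{"angular":[0,0,0],"delta_pos":[0,0,0.1],"gripper":1}]'
python3 - <<'E'
from h import *
s=state(); im=grab_frame("wrist"); cv2.imwrite("pics/w3.png",im[:,:,::-1])
po=(s["tool_pos"],s["tool_rot"])
n="large_bottle"
for r in find_in("wrist",n): print(n,r["conf"],np.round(r["bbox"]), fit(n,[("wrist",r["bbox"],po)],[.618,-.285]))
print(rel([.618,-.285,.066]))
E
```

```text
time: 5.1
tool_pos: [0.6154, -0.284, 0.195]
tool_rot: [-0.002, 0.124, 0.992, 0.001]
contact_force: [0.5, 0.9, 0.6]
gripper_width: 0.999
large_bottle 0.87 [223. 150. 289. 233.] (array([ 0.61851788, -0.28646591]), array([-1. ,  0.1,  1. , -0. ]))
[-0.05  0.01  4.38]
```

View pics/w3.png

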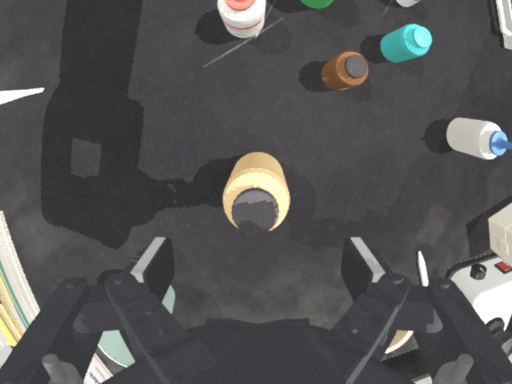

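```bash
python3 -m crank '[{"angular":[0,0,0],"delta_pos":[-0.08,-0.03,0.8],"gripper":1},{"angular":[0,0,0],"delta_pos":[0,0,0.8],"gripper":1},{"angular":[0,0,0],"delta_pos":[0,0,0.8],"gripper":1},{"angular":[0,0,0],"delta_pos":[0,0,0.8],"gripper":1},{"angular":[0,0,0],"delta_pos":[0,0,0.8],"gripper":1},{"angular":[0,0,0],"delta_pos":[0,0,0.35],"gripper":1},{"angular":[0,0,0],"delta_pos":[0,0,0],"gripper":1}]'; python3 -m crank '[{"angular":[0,0,0],"delta_pos":[0,0,0],"gripper":0.5},{"angular":[0,0,0],"delta_pos":[0,0,0],"gripper":0.5},{"angular":[0,0,0],"delta_pos":[0,0,0],"gripper":0.5},{"angular":[0,0,0],"delta_pos":[0,0,0],"gripper":0.5},{"angular":[0,0,0],"delta_pos":[0,0,0],"gripper":0.5}]'
```

```text
time: 6.08
tool_pos: [0.6183, -0.2869, 0.0657]
tool_rot: [-0.001, 0.125, 0.992, 0.0]
contact_force: [-0.1, -0.8, 0.1]
gripper_width: 0.998
time: 6.7
tool_pos: [0.6199, -0.2876, 0.0688]
tool_rot: [0.002, 0.125, 0.992, -0.001]
contact_force: [1.8, 1.7, 5.6]
gripper_width: 0.634
```

```bash
python3 -m crank '[{"angular":[0,0,0],"delta_pos":[0,0,0],"gripper":0},{"angular":[0,0,0],"delta_pos":[0,0,0],"gripper":0},{"angular":[0,0,0],"delta_pos":[0,0,-0.3],"gripper":0},{"angular":[0,0,0],"delta_pos":[0,0,-0.6],"gripper":0},{"angular":[0,0,0],"delta_pos":[0,0,-0.7],"gripper":0}]'
python3 - <<'E'
from h import *
s=state(); print(s["contact_force"],s["tool_pos"])
for c in("side",): cv2.imwrite(f"pics/{c}3.png",grab_frame(c)[100:300,150:450,::-1].repeat(2,0).repeat(2,1))
E
```

```text
time: 7.32
tool_pos: [0.6183, -0.2871, 0.1156]
tool_rot: [-0.0, 0.125, 0.992, 0.0]
contact_force: [0.7, 0.5, -1.7]
gripper_width: 0.632
[ 0.70503905  0.46982269 -1.74116099] [ 0.61833367 -0.28707227  0.11557473]
```

View pics/side3.png

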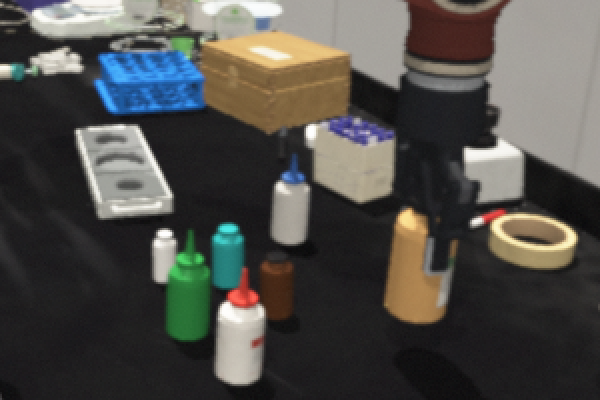

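```bash
python3 -m crank '[{"angular":[0,0,0],"delta_pos":[0,0,-0.9],"gripper":0},{"angular":[0,0,0],"delta_pos":[0,0,-0.9],"gripper":0},{"angular":[0,0,0],"delta_pos":[0,0,-0.9],"gripper":0},{"angular":[0,0,0],"delta_pos":[0.25,0.5,0],"gripper":0},{"angular":[0,0,0],"delta_pos":[0.4,0.8,0],"gripper":0},{"angular":[0,0,0],"delta_pos":[0.51,1,0],"gripper":0},{"angular":[0,0,0],"delta_pos":[0.51,1,0],"gripper":0},{"angular":[0,0,0],"delta_pos":[0.51,1,0],"gripper":0},{"angular":[0,0,0],"delta_pos":[0.51,1,0],"gripper":0},{"angular":[0,0,0],"delta_pos":[0.51,1,0],"gripper":0},{"angular":[0,0,0],"delta_pos":[0.51,1,0],"gripper":0},{"angular":[0,0,0],"delta_pos":[0.51,1,0],"gripper":0}]'
python3 -m crank '[{"angular":[0,0,0],"delta_pos":[0.51,1,0],"gripper":0},{"angular":[0,0,0],"delta_pos":[0.51,1,0],"gripper":0},{"angular":[0,0,0],"delta_pos":[0.51,1,0],"gripper":0},{"angular":[0,0,0],"delta_pos":[0.51,1,0],"gripper":0},{"angular":[0,0,0],"delta_pos":[0.51,1,0],"gripper":0},{"angular":[0,0,0],"delta_pos":[0.51,0.9,0],"gripper":0},{"angular":[0,0,0],"delta_pos":[0.4,0.8,0],"gripper":0},{"angular":[0,0,0],"delta_pos":[0.25,0.5,0],"gripper":0},{"angular":[0,0,0],"delta_pos":[0,0,0],"gripper":0}]'
python3 - <<'E'
from h import *
s=state(); im=grab_frame("wrist"); cv2.imwrite("pics/w4.png",im[:,:,::-1]); np.save("w4.npy",np.r_[s["tool_pos"],s["tool_rot"]])
po=(s["tool_pos"],s["tool_rot"])
for n in NAMES[4:7]:
    for r in landmark_of("wrist",n): print(n,r["conf"],np.round(r["pixel"]), onz("wrist",r["pixel"],.004,po))
for r in find_in("wrist","large_bottle"): print(r)
print(rel([.4985,.239,.078]))
E
```

```text
time: 8.88
tool_pos: [0.5559, -0.0126, 0.1941]
tool_rot: [-0.001, 0.124, 0.992, 0.0]
contact_force: [0.4, -0.1, -1.0]
gripper_width: 0.627
time: 10.0
tool_pos: [0.5022, 0.2229, 0.195]
tool_rot: [-0.001, 0.124, 0.992, -0.0]
contact_force: [-0.7, -0.0, -1.6]
gripper_width: 0.63
insert_small 0.88 [187. 170.] [0.48023058 0.1467222  0.004     ]
insert_medium 0.96 [349. 158.] [0.51071753 0.32534882 0.004     ]
insert_large 0.72 [268. 164.] [0.49510283 0.23532019 0.004     ]
{'bbox': [195.0, 167.2, 318.4, 321.0], 'conf': 0.79}
[0.3  0.53 3.92]
```

View pics/w4.png

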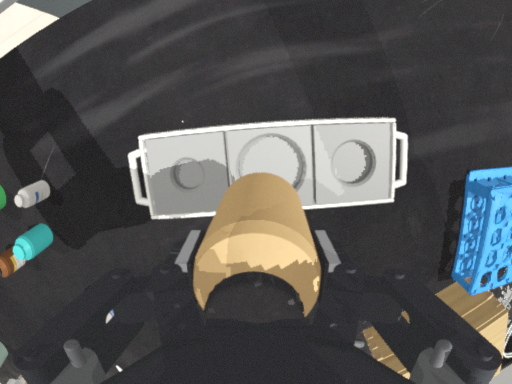

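Run:
```python
from h import *
im=cv2.imread("pics/w4.png"); cv2.imwrite("pics/w4z.png",cv2.resize(im[105:230,120:420],None,fx=2.6,fy=2.6,interpolation=cv2.INTER_CUBIC))
d=np.load("w4.npy");po=(d[:3],d[3:])
C=np.array([onz("wrist",p,.022,po)[:2] for p in [(139,135),(394,119),(396,204),(151,218)]]);print(C)
print(np.linalg.norm(C[0]-C[1]),np.linalg.norm(C[2]-C[3]),np.linalg.norm(C[0]-C[3]),C.mean(0))
# project candidate model & bottle base check
for n,p,r in [("s",(.483,.152),.0165),("l",(.4985,.239),.034),("m",(.513,.326),.023)]:
    a=np.linspace(0,2*np.pi,60); 
    q=proj("wrist",np.c_[p[0]+r*np.cos(a),p[1]+r*np.sin(a),0*a+.022],po)
    cv2.polylines(im,[np.int32(q*8)],True,(0,0,255),1,cv2.LINE_AA,3)
a=np.linspace(0,2*np.pi,60)
t=d[:3]
for z in (0,.09):
    q=proj("wrist",np.c_[t[0]+.028*np.cos(a),t[1]+.028*np.sin(a),0*a+t[2]-.067+z],po)
    cv2.polylines(im,[np.int32(q*8)],True,(0,255,0),1,cv2.LINE_AA,3)
cv2.imwrite("pics/w4o.png",cv2.resize(im[100:330,110:420],None,fx=2.5,fy=2.5,interpolation=cv2.INTER_CUBIC))
```

```text
[[0.42661128 0.11121771]
 [0.47530829 0.37961623]
 [0.57135821 0.36844803]
 [0.51872538 0.0934666 ]]
0.27278043622381465 0.2799732165974245 0.0938088975389725 [0.49800079 0.23818714]
```

View pics/w4o.png

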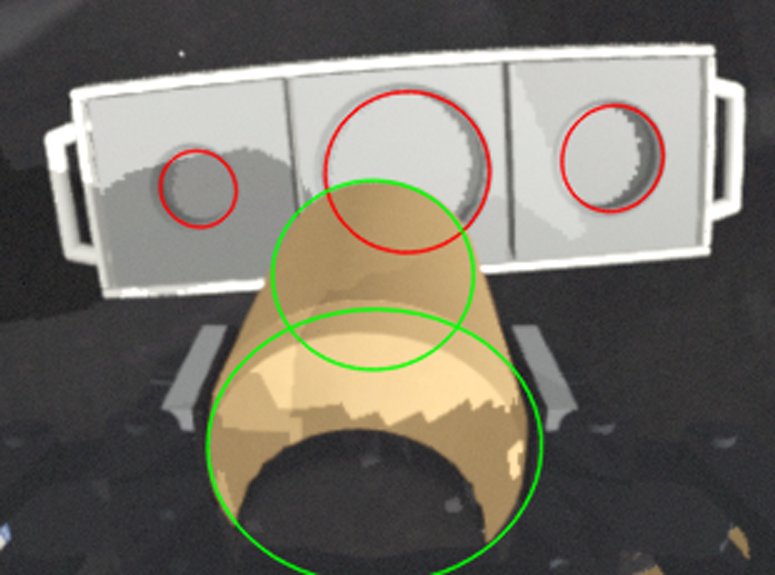

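```bash
python3 -m crank '[{"angular":[0,0,0],"delta_pos":[0.33,0.51,0],"gripper":0},{"angular":[0,0,0],"delta_pos":[0,0,0.8],"gripper":0},{"angular":[0,0,0],"delta_pos":[0,0,0.8],"gripper":0},{"angular":[0,0,0],"delta_pos":[0,0,0.8],"gripper":0},{"angular":[0,0,0],"delta_pos":[0,0,0.6],"gripper":0},{"angular":[0,0,0],"delta_pos":[0,0,0.1],"gripper":0},{"angular":[0,0,0],"delta_pos":[0,0,0],"gripper":0}]'
python3 - <<'E'
from h import *
s=state(); im=grab_frame("wrist"); cv2.imwrite("pics/w5.png",im[:,:,::-1])
cv2.imwrite("pics/s5.png",grab_frame("side")[100:250,150:300,::-1].repeat(4,0).repeat(4,1))
print(rel([.4975,.2385,.077]),s["tool_pos"])
E
```

```text
time: 11.12
tool_pos: [0.4977, 0.2397, 0.1033]
tool_rot: [0.0, 0.125, 0.992, 0.0]
contact_force: [0.4, -0.8, -0.8]
gripper_width: 0.63
[ 0.01 -0.05  0.9 ] [0.49768286 0.23973979 0.10331544]
```

View pics/w5.png

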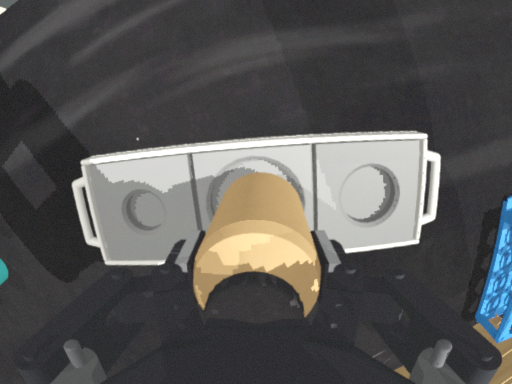

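View pics/s5.png

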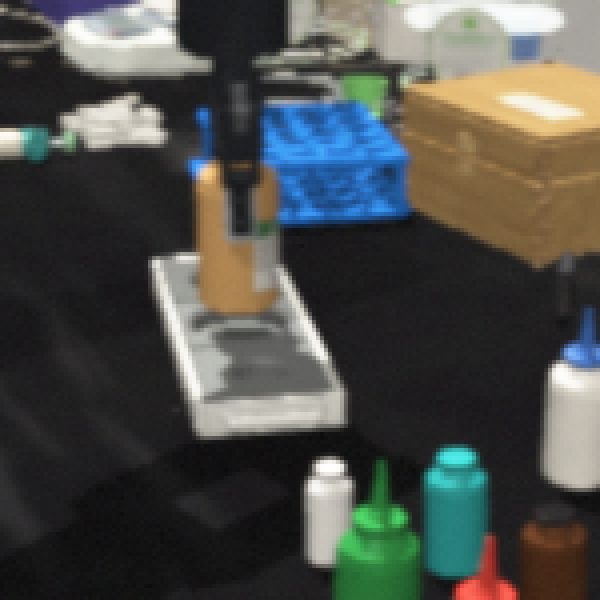

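```bash
python3 -m crank '[{"angular":[0,0,0],"delta_pos":[0,-0.05,0.3],"gripper":0},{"angular":[0,0,0],"delta_pos":[0,0,0.25],"gripper":0},{"angular":[0,0,0],"delta_pos":[0,0,0.15],"gripper":0},{"angular":[0,0,0],"delta_pos":[0,0,0.1],"gripper":0},{"angular":[0,0,0],"delta_pos":[0,0,0],"gripper":0}]'
```

```text
time: 11.85
tool_pos: [0.4972, 0.2381, 0.0789]
tool_rot: [0.0, 0.125, 0.992, 0.0]
contact_force: [-0.8, -0.5, -1.2]
gripper_width: 0.626
```

```bash
python3 -m crank '[{"angular":[0,0,0],"delta_pos":[0,0,0.06],"gripper":0},{"angular":[0,0,0],"delta_pos":[0,0,0.0],"gripper":0}]'
```

```text
time: 12.1
tool_pos: [0.4976, 0.2381, 0.0788]
tool_rot: [0.0, 0.125, 0.992, -0.0]
contact_force: [-3.0, -0.9, 7.4]
gripper_width: 0.632
```

```bash
python3 -m crank '[{"angular":[0,0,0],"delta_pos":[0,0,0],"gripper":0.7},{"angular":[0,0,0],"delta_pos":[0,0,0],"gripper":0.8},{"angular":[0,0,0],"delta_pos":[0,0,0],"gripper":0.9},{"angular":[0,0,0],"delta_pos":[0,0,0],"gripper":0.95},{"angular":[0,0,0],"delta_pos":[0,0,-0.3],"gripper":0.95},{"angular":[0,0,0],"delta_pos":[0,0,-0.7],"gripper":0.95},{"angular":[0,0,0],"delta_pos":[0,0,-1],"gripper":0.95},{"angular":[0,0,0],"delta_pos":[0,0,-1],"gripper":0.95},{"angular":[0,0,0],"delta_pos":[0,0,-1],"gripper":0.9}]'
python3 - <<'E'
from h import *
s=state(); im=grab_frame("wrist"); cv2.imwrite("pics/w6.png",im[:,:,::-1])
cv2.imwrite("pics/s6.png",grab_frame("side")[100:250,150:300,::-1].repeat(4,0).repeat(4,1))
print(rel([.531,-.1755,.2]),s["tool_pos"])
E
```

```text
time: 13.22
tool_pos: [0.497, 0.2381, 0.1988]
tool_rot: [0.0, 0.125, 0.992, 0.0]
contact_force: [-0.4, -0.7, 0.1]
gripper_width: 0.903
[ -4.44 -13.12   0.05] [0.49704411 0.23805625 0.19876608]
```

View pics/s6.png

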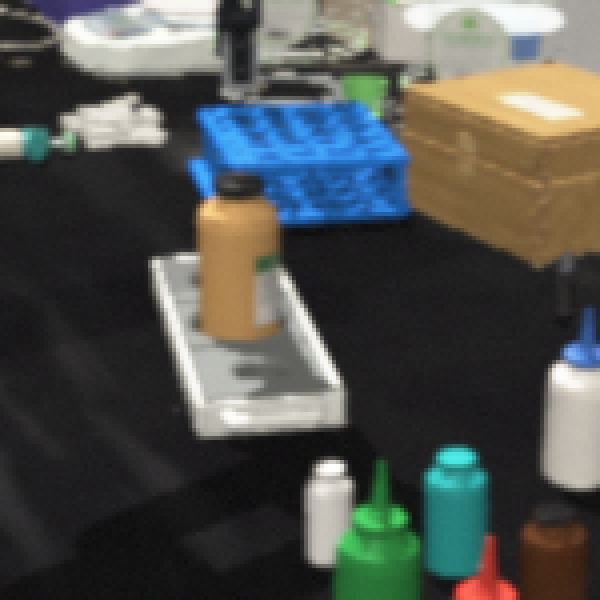

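View pics/w6.png

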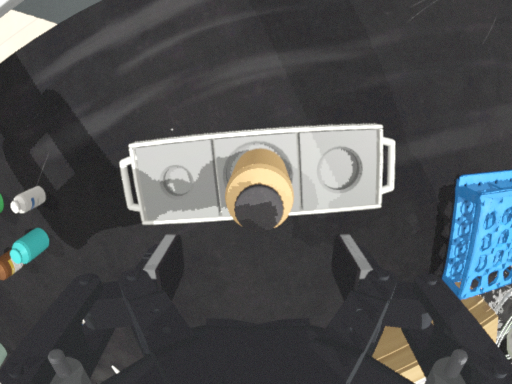

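```bash
python3 -m crank '[{"angular":[0,0,0],"delta_pos":[-0.34,-1,0],"gripper":0.65},{"angular":[0,0,0],"delta_pos":[-0.34,-1,0],"gripper":0.65},{"angular":[0,0,0],"delta_pos":[-0.34,-1,0],"gripper":0.65},{"angular":[0,0,0],"delta_pos":[-0.34,-1,0],"gripper":0.65},{"angular":[0,0,0],"delta_pos":[-0.34,-1,0],"gripper":0.65},{"angular":[0,0,0],"delta_pos":[-0.34,-1,0],"gripper":0.65},{"angular":[0,0,0],"delta_pos":[-0.34,-1,0],"gripper":0.65},{"angular":[0,0,0],"delta_pos":[-0.34,-1,0],"gripper":0.65},{"angular":[0,0,0],"delta_pos":[-0.34,-1,0],"gripper":0.65},{"angular":[0,0,0],"delta_pos":[-0.34,-1,0],"gripper":0.65},{"angular":[0,0,0],"delta_pos":[-0.34,-1,0],"gripper":0.65},{"angular":[0,0,0],"delta_pos":[-0.34,-1,0],"gripper":0.65}]'
python3 -m crank '[{"angular":[0,0,0],"delta_pos":[-0.34,-1,0],"gripper":0.65},{"angular":[0,0,0],"delta_pos":[0,-0.1,0.5],"gripper":0.65},{"angular":[0,0,0],"delta_pos":[0,0,0],"gripper":0.65}]'
python3 - <<'E'
from h import *
s=state(); im=grab_frame("wrist"); cv2.imwrite("pics/w7.png",im[:,:,::-1])
po=(s["tool_pos"],s["tool_rot"])
for n,x0 in [("medium_bottle",[.531,-.1755]),("small_bottle",[.45,-.065])]:
    for r in find_in("wrist",n): print(n,r["conf"],np.round(r["bbox"]), fit(n,[("wrist",r["bbox"],po)],x0))
print(rel([.531,-.1755,.034]),s["tool_pos"])
E
```

```text
time: 14.82
tool_pos: [0.5261, -0.1419, 0.196]
tool_rot: [-0.001, 0.125, 0.992, 0.0]
contact_force: [-0.7, 1.2, -0.7]
gripper_width: 0.653
time: 15.2
tool_pos: [0.5267, -0.1746, 0.1791]
tool_rot: [-0.002, 0.125, 0.992, 0.001]
contact_force: [0.2, 0.0, -0.5]
gripper_width: 0.652
medium_bottle 0.88 [305. 126. 355. 169.] (array([ 0.50908646, -0.09914089]), array([ 2.6,  1.1, -1.7, -0.9]))
medium_bottle 0.74 [241. 165. 278. 208.] (array([ 0.53050436, -0.17412317]), array([-0.2, -1.7,  0.2,  1.3]))
medium_bottle 0.43 [381. 208. 447. 271.] (array([ 0.62560238, -0.02761582]), array([  3.3,   3.7, -15.5, -12.9]))
small_bottle 0.85 [330.  63. 367.  92.] (array([ 0.44917942, -0.06478821]), array([ 0.1,  0.1, -0.1, -0.1]))
[-0.11 -0.01  4.92] [ 0.5267409  -0.1745735   0.17910099]
```

View pics/w7.png

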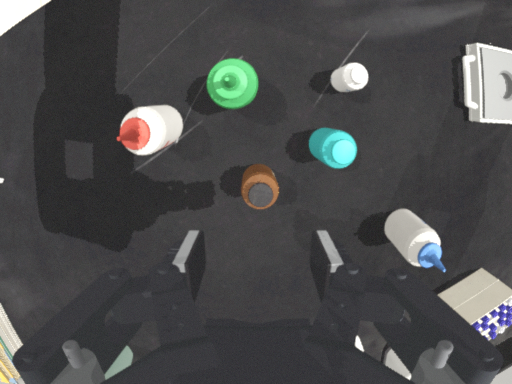

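```bash
python3 -m crank '[{"angular":[0,0,0],"delta_pos":[-0.1,0,0.8],"gripper":0.65},{"angular":[0,0,0],"delta_pos":[0,0,0.8],"gripper":0.65},{"angular":[0,0,0],"delta_pos":[0,0,0.8],"gripper":0.65},{"angular":[0,0,0],"delta_pos":[0,0,0.8],"gripper":0.65},{"angular":[0,0,0],"delta_pos":[0,0,0.8],"gripper":0.65},{"angular":[0,0,0],"delta_pos":[0,0,0.6],"gripper":0.65},{"angular":[0,0,0],"delta_pos":[0,0,0.15],"gripper":0.65},{"angular":[0,0,0],"delta_pos":[0,0,0],"gripper":0.65}]'; python3 -m crank '[{"angular":[0,0,0],"delta_pos":[0,0,0],"gripper":0.45},{"angular":[0,0,0],"delta_pos":[0,0,0],"gripper":0.3},{"angular":[0,0,0],"delta_pos":[0,0,0],"gripper":0},{"angular":[0,0,0],"delta_pos":[0,0,0],"gripper":0},{"angular":[0,0,0],"delta_pos":[0,0,0],"gripper":0}]'
```

```text
time: 16.35
tool_pos: [0.5315, -0.1763, 0.0399]
tool_rot: [0.0, 0.124, 0.992, -0.0]
contact_force: [-0.2, -0.2, -0.5]
gripper_width: 0.655
time: 16.98
tool_pos: [0.5322, -0.1768, 0.0409]
tool_rot: [0.001, 0.125, 0.992, -0.0]
contact_force: [-1.0, 0.8, 6.3]
gripper_width: 0.373
```

```bash
python3 -m crank '[{"angular":[0,0,0],"delta_pos":[0,0,-0.3],"gripper":0},{"angular":[0,0,0],"delta_pos":[0,0,-0.8],"gripper":0},{"angular":[0,0,0],"delta_pos":[0,0,-1],"gripper":0},{"angular":[0,0,0],"delta_pos":[0,0,-1],"gripper":0},{"angular":[0,0,0],"delta_pos":[0,0,-1],"gripper":0},{"angular":[0,0,0],"delta_pos":[0,0,-0.9],"gripper":0},{"angular":[0,0,0],"delta_pos":[0,0,-0.5],"gripper":0},{"angular":[0,0,0],"delta_pos":[0.15,0.5,0],"gripper":0},{"angular":[0,0,0],"delta_pos":[0.3,1,0],"gripper":0},{"angular":[0,0,0],"delta_pos":[0.3,1,0],"gripper":0},{"angular":[0,0,0],"delta_pos":[0.3,1,0],"gripper":0},{"angular":[0,0,0],"delta_pos":[0.3,1,0],"gripper":0}]'
python3 -m crank '[{"angular":[0,0,0],"delta_pos":[0.3,1,0],"gripper":0},{"angular":[0,0,0],"delta_pos":[0.3,1,0],"gripper":0},{"angular":[0,0,0],"delta_pos":[0.3,1,0],"gripper":0},{"angular":[0,0,0],"delta_pos":[0.3,1,0],"gripper":0},{"angular":[0,0,0],"delta_pos":[0.3,1,0],"gripper":0},{"angular":[0,0,0],"delta_pos":[0.3,1,0],"gripper":0},{"angular":[0,0,0],"delta_pos":[0.3,1,0],"gripper":0},{"angular":[0,0,0],"delta_pos":[0.3,1,0],"gripper":0},{"angular":[0,0,0],"delta_pos":[0.3,1,0],"gripper":0},{"angular":[0,0,0],"delta_pos":[0.3,1,0],"gripper":0},{"angular":[0,0,0],"delta_pos":[0.3,1,0],"gripper":0},{"angular":[0,0,0],"delta_pos":[0.1,0.55,0],"gripper":0}]'
python3 - <<'E'
from h import *
s=state(); print(rel([.512,.3255,.051]),s["tool_pos"],s["gripper_width"])
E
```

```text
time: 18.48
tool_pos: [0.5239, -0.0334, 0.2023]
tool_rot: [-0.002, 0.124, 0.992, 0.0]
contact_force: [-0.3, 0.7, -0.4]
gripper_width: 0.372
time: 19.98
tool_pos: [0.5104, 0.3269, 0.2025]
tool_rot: [-0.001, 0.124, 0.992, -0.001]
contact_force: [-0.3, 0.3, -0.2]
gripper_width: 0.375
[-0.08 -0.02  5.05] [0.51044782 0.32690796 0.20250499] 0.3747154388343252
```

```bash
python3 -m crank '[{"angular":[0,0,0],"delta_pos":[-0.05,-0.03,0.5],"gripper":0},{"angular":[0,0,0],"delta_pos":[0,0,0.8],"gripper":0},{"angular":[0,0,0],"delta_pos":[0,0,0.8],"gripper":0},{"angular":[0,0,0],"delta_pos":[0,0,0.8],"gripper":0},{"angular":[0,0,0],"delta_pos":[0,0,0.8],"gripper":0},{"angular":[0,0,0],"delta_pos":[0,0,0.3],"gripper":0},{"angular":[0,0,0],"delta_pos":[0,0,0],"gripper":0}]'
python3 - <<'E'
from h import *
s=state(); im=grab_frame("wrist"); im=im[:,:,::-1].copy()
cv2.imwrite("pics/w8r.png",im)
po=(s["tool_pos"],s["tool_rot"]);t=s["tool_pos"]
a=np.linspace(0,2*np.pi,60)
for n,p,r in [("s",(.482,.151),.0165),("m",(.512,.3255),.023)]:
    q=proj("wrist",np.c_[p[0]+r*np.cos(a),p[1]+r*np.sin(a),0*a+.022],po)
    cv2.polylines(im,[np.int32(q*8)],True,(0,0,255),1,cv2.LINE_AA,3)
q=proj("wrist",np.c_[t[0]+.017*np.cos(a),t[1]+.017*np.sin(a),0*a+t[2]-.041],po)
cv2.polylines(im,[np.int32(q*8)],True,(0,255,0),1,cv2.LINE_AA,3)
cv2.imwrite("pics/w8.png",cv2.resize(im[80:330,80:450],None,fx=2,fy=2,interpolation=cv2.INTER_CUBIC))
cv2.imwrite("pics/s8.png",grab_frame("side")[100:250,150:300,::-1].repeat(4,0).repeat(4,1))
print(rel([.512,.3255,.051]),s["tool_pos"])
E
```

```text
time: 20.85
tool_pos: [0.5128, 0.3232, 0.0832]
tool_rot: [-0.001, 0.125, 0.992, -0.001]
contact_force: [-0.4, 0.3, 0.1]
gripper_width: 0.377
[0.08 0.03 1.14] [0.51277785 0.32321552 0.08323561]
```

View pics/w8.png

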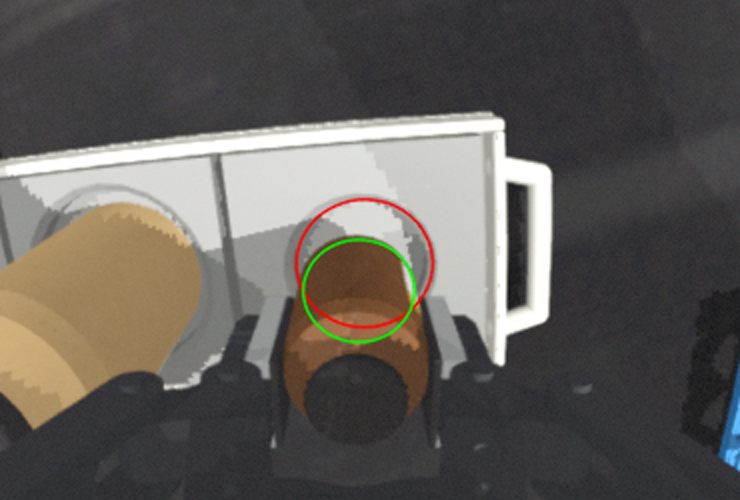

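View pics/s8.png

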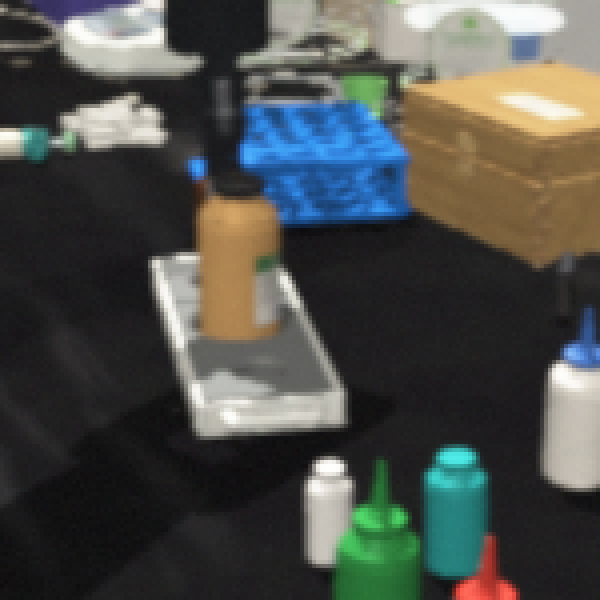

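```bash
python3 -m crank '[{"angular":[0,0,0],"delta_pos":[0.07,0.04,0.2],"gripper":0},{"angular":[0,0,0],"delta_pos":[0,0,0.3],"gripper":0},{"angular":[0,0,0],"delta_pos":[0,0,0.25],"gripper":0},{"angular":[0,0,0],"delta_pos":[0,0,0.15],"gripper":0},{"angular":[0,0,0],"delta_pos":[0,0,0.1],"gripper":0},{"angular":[0,0,0],"delta_pos":[0,0,0.08],"gripper":0},{"angular":[0,0,0],"delta_pos":[0,0,0],"gripper":0}]'
```

```text
time: 21.82
tool_pos: [0.5116, 0.3259, 0.052]
tool_rot: [-0.0, 0.125, 0.992, -0.0]
contact_force: [-0.4, -0.2, -0.3]
gripper_width: 0.376
```

```bash
python3 -m crank '[{"angular":[0,0,0],"delta_pos":[0,0,0.06],"gripper":0},{"angular":[0,0,0],"delta_pos":[0,0,0],"gripper":0}]';  python3 -m crank '[{"angular":[0,0,0],"delta_pos":[0,0,0.06],"gripper":0},{"angular":[0,0,0],"delta_pos":[0,0,0],"gripper":0}]'
```

```text
time: 22.08
tool_pos: [0.5121, 0.3261, 0.0511]
tool_rot: [0.0, 0.125, 0.992, 0.0]
contact_force: [-1.2, -0.4, 3.0]
gripper_width: 0.372
time: 22.32
tool_pos: [0.5123, 0.3262, 0.051]
tool_rot: [0.0, 0.124, 0.992, -0.0]
contact_force: [-4.1, -3.0, 12.3]
gripper_width: 0.373
```

```bash
python3 -m crank '[{"angular":[0,0,0],"delta_pos":[0,0,-0.05],"gripper":0.42},{"angular":[0,0,0],"delta_pos":[0,0,0],"gripper":0.5},{"angular":[0,0,0],"delta_pos":[0,0,0],"gripper":0.6},{"angular":[0,0,0],"delta_pos":[0,0,0],"gripper":0.6},{"angular":[0,0,0],"delta_pos":[0,0,-0.3],"gripper":0.6},{"angular":[0,0,0],"delta_pos":[0,0,-0.7],"gripper":0.6},{"angular":[0,0,0],"delta_pos":[0,0,-1],"gripper":0.6},{"angular":[0,0,0],"delta_pos":[0,0,-1],"gripper":0.6},{"angular":[0,0,0],"delta_pos":[0,0,-1],"gripper":0.6},{"angular":[0,0,0],"delta_pos":[0,0,-1],"gripper":0.6}]'
python3 - <<'E'
from h import *
s=state(); im=grab_frame("wrist"); cv2.imwrite("pics/w9.png",im[:,:,::-1])
print(rel([.449,-.065,.18]),s["tool_pos"],s["gripper_width"])
E
```

```text
time: 23.58
tool_pos: [0.512, 0.3261, 0.2032]
tool_rot: [0.001, 0.125, 0.992, 0.001]
contact_force: [0.5, 0.2, 1.0]
gripper_width: 0.602
[ -1.12 -13.21   0.87] [0.51197328 0.32608347 0.20321617] 0.6024374085004053
```

View pics/w9.png

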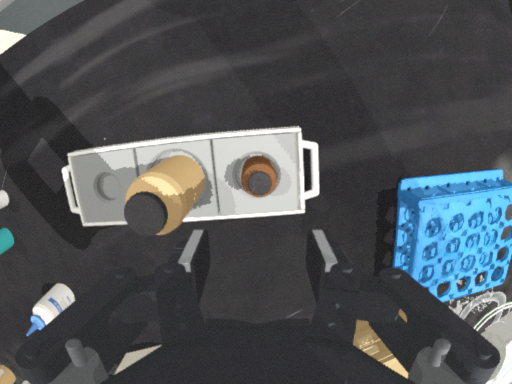

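Medium stands in its well at about (258,175), upright. Next, the small bottle.

```bash
python3 -m crank '[{"angular":[0,0,0],"delta_pos":[-0.09,-1,0],"gripper":0.6},{"angular":[0,0,0],"delta_pos":[-0.09,-1,0],"gripper":0.6},{"angular":[0,0,0],"delta_pos":[-0.09,-1,0],"gripper":0.6},{"angular":[0,0,0],"delta_pos":[-0.09,-1,0],"gripper":0.6},{"angular":[0,0,0],"delta_pos":[-0.09,-1,0],"gripper":0.6},{"angular":[0,0,0],"delta_pos":[-0.09,-1,0],"gripper":0.6},{"angular":[0,0,0],"delta_pos":[-0.09,-1,0],"gripper":0.6},{"angular":[0,0,0],"delta_pos":[-0.09,-1,0],"gripper":0.6},{"angular":[0,0,0],"delta_pos":[-0.09,-1,0],"gripper":0.6},{"angular":[0,0,0],"delta_pos":[-0.09,-1,0],"gripper":0.6},{"angular":[0,0,0],"delta_pos":[-0.09,-1,0],"gripper":0.6},{"angular":[0,0,0],"delta_pos":[-0.09,-1,0],"gripper":0.6}]'
python3 -m crank '[{"angular":[0,0,0],"delta_pos":[-0.09,-1,0],"gripper":0.6},{"angular":[0,0,0],"delta_pos":[0,-0.2,0.8],"gripper":0.6},{"angular":[0,0,0],"delta_pos":[0,0,0],"gripper":0.6}]'
python3 - <<'E'
from h import *
s=state(); im=grab_frame("wrist"); cv2.imwrite("pics/w10.png",im[:,:,::-1])
po=(s["tool_pos"],s["tool_rot"])
for n,x0 in [("small_bottle",[.45,-.065])]:
    for r in find_in("wrist",n): print(n,r["conf"],np.round(r["bbox"]), fit(n,[("wrist",r["bbox"],po)],x0))
print(rel([.449,-.065,.036]),s["tool_pos"])
E
```

```text
time: 25.12
tool_pos: [0.4541, -0.0319, 0.2014]
tool_rot: [0.001, 0.125, 0.992, -0.0]
contact_force: [0.4, -1.5, -0.1]
gripper_width: 0.599
time: 25.5
tool_pos: [0.4467, -0.0666, 0.1752]
tool_rot: [-0.001, 0.125, 0.992, 0.0]
contact_force: [0.1, 0.4, 0.1]
gripper_width: 0.598
small_bottle 0.64 [247. 164. 277. 203.] (array([ 0.44942694, -0.06427113]), array([ 1.3,  2.5, -1.3, -1.8]))
[-0.02  0.05  4.7 ] [ 0.44669383 -0.06658772  0.17520394]
```

View pics/w10.png

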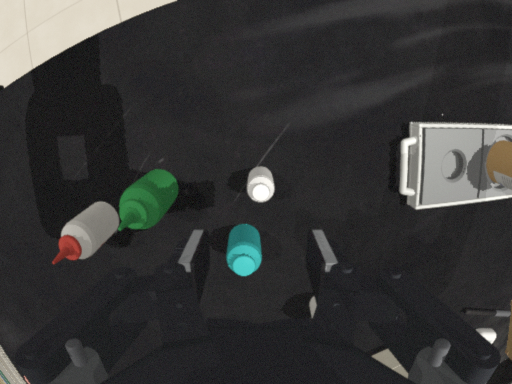

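```bash
python3 -m crank '[{"angular":[0,0,0],"delta_pos":[-0.03,0.06,0.8],"gripper":0.6},{"angular":[0,0,0],"delta_pos":[0,0,0.8],"gripper":0.6},{"angular":[0,0,0],"delta_pos":[0,0,0.8],"gripper":0.6},{"angular":[0,0,0],"delta_pos":[0,0,0.8],"gripper":0.6},{"angular":[0,0,0],"delta_pos":[0,0,0.8],"gripper":0.6},{"angular":[0,0,0],"delta_pos":[0,0,0.6],"gripper":0.6},{"angular":[0,0,0],"delta_pos":[0,0,0.23],"gripper":0.6},{"angular":[0,0,0],"delta_pos":[0,0,0],"gripper":0.6}]'; python3 -m crank '[{"angular":[0,0,0],"delta_pos":[0,0,0],"gripper":0.45},{"angular":[0,0,0],"delta_pos":[0,0,0],"gripper":0.3},{"angular":[0,0,0],"delta_pos":[0,0,0],"gripper":0.15},{"angular":[0,0,0],"delta_pos":[0,0,0],"gripper":0},{"angular":[0,0,0],"delta_pos":[0,0,0],"gripper":0},{"angular":[0,0,0],"delta_pos":[0,0,0],"gripper":0}]'
```

```text
time: 26.6
tool_pos: [0.4496, -0.0648, 0.0317]
tool_rot: [0.0, 0.124, 0.992, -0.0]
contact_force: [0.4, -0.1, -0.3]
gripper_width: 0.6
time: 27.35
tool_pos: [0.45, -0.0652, 0.0325]
tool_rot: [0.001, 0.125, 0.992, -0.0]
contact_force: [-0.6, 1.6, 6.7]
gripper_width: 0.294
```

```bash
python3 -m crank '[{"angular":[0,0,0],"delta_pos":[0,0,-0.3],"gripper":0},{"angular":[0,0,0],"delta_pos":[0,0,-0.8],"gripper":0},{"angular":[0,0,0],"delta_pos":[0,0,-1],"gripper":0},{"angular":[0,0,0],"delta_pos":[0,0,-0.9],"gripper":0},{"angular":[0,0,0],"delta_pos":[0,0,-0.5],"gripper":0},{"angular":[0,0,0],"delta_pos":[0.05,0.5,0],"gripper":0},{"angular":[0,0,0],"delta_pos":[0.1,1,0],"gripper":0},{"angular":[0,0,0],"delta_pos":[0.1,1,0],"gripper":0},{"angular":[0,0,0],"delta_pos":[0.1,1,0],"gripper":0},{"angular":[0,0,0],"delta_pos":[0.1,1,0],"gripper":0},{"angular":[0,0,0],"delta_pos":[0.1,1,0],"gripper":0},{"angular":[0,0,0],"delta_pos":[0.1,1,0],"gripper":0}]'
python3 -m crank '[{"angular":[0,0,0],"delta_pos":[0.1,0.5,0],"gripper":0},{"angular":[0,0,0],"delta_pos":[0,0.24,0.5],"gripper":0},{"angular":[0,0,0],"delta_pos":[0,0,0.8],"gripper":0},{"angular":[0,0,0],"delta_pos":[0,0,0.3],"gripper":0},{"angular":[0,0,0],"delta_pos":[0,0,0],"gripper":0}]'
cat > look.py <<'E'
from h import *
import sys
s=state(); im=grab_frame("wrist"); im=im[:,:,::-1].copy()
po=(s["tool_pos"],s["tool_rot"]);t=s["tool_pos"]
cv2.imwrite("pics/w11.png",cv2.resize(im[80:330,80:450],None,fx=2,fy=2,interpolation=cv2.INTER_CUBIC))
a=np.linspace(0,2*np.pi,60)
for r in (.0165,.0195):
    q=proj("wrist",np.c_[.482+r*np.cos(a),.151+r*np.sin(a),0*a+.022],po)
    cv2.polylines(im,[np.int32(q*8)],True,(0,0,255),1,cv2.LINE_AA,3)
q=proj("wrist",np.c_[t[0]+.0125*np.cos(a),t[1]+.0125*np.sin(a),0*a+t[2]-.0325],po)
cv2.polylines(im,[np.int32(q*8)],True,(0,255,0),1,cv2.LINE_AA,3)
cv2.imwrite("pics/w11o.png",cv2.resize(im[130:280,150:350],None,fx=4,fy=4,interpolation=cv2.INTER_CUBIC))
for r in landmark_of("wrist","insert_small"): print(r["conf"],np.round(r["pixel"]), onz("wrist",r["pixel"],.004,po))
print(rel([.482,.151,.0425]),s["tool_pos"])
E
python3 look.py
```

```text
time: 28.85
tool_pos: [0.4771, 0.1306, 0.1342]
tool_rot: [-0.002, 0.124, 0.992, -0.0]
contact_force: [-0.4, -0.7, -0.7]
gripper_width: 0.285
time: 29.48
tool_pos: [0.4801, 0.1505, 0.0867]
tool_rot: [-0.001, 0.125, 0.992, -0.0]
contact_force: [0.2, 0.1, -0.7]
gripper_width: 0.29
0.77 [260. 204.] [0.48042341 0.15167818 0.004     ]
[-0.02  0.01  1.53] [0.4800535 0.1505209 0.086695 ]
```

View pics/w11o.png

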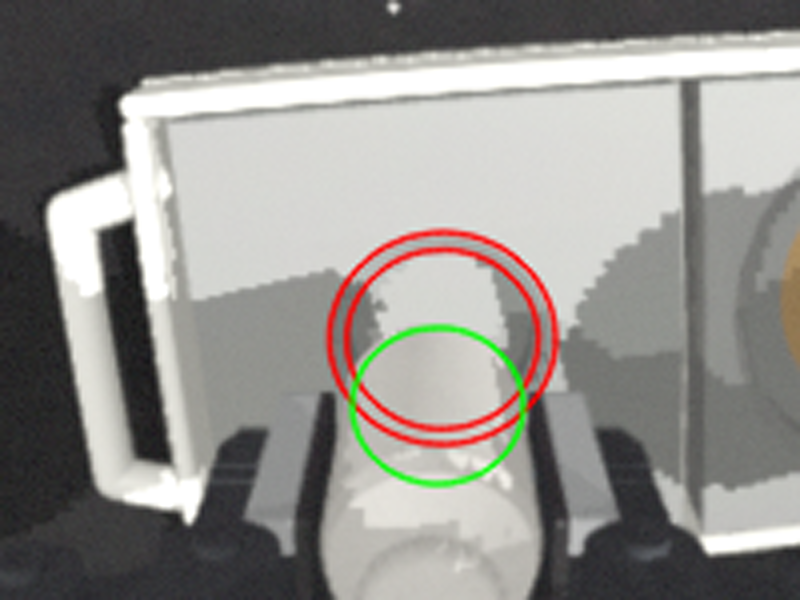

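View pics/w11.png

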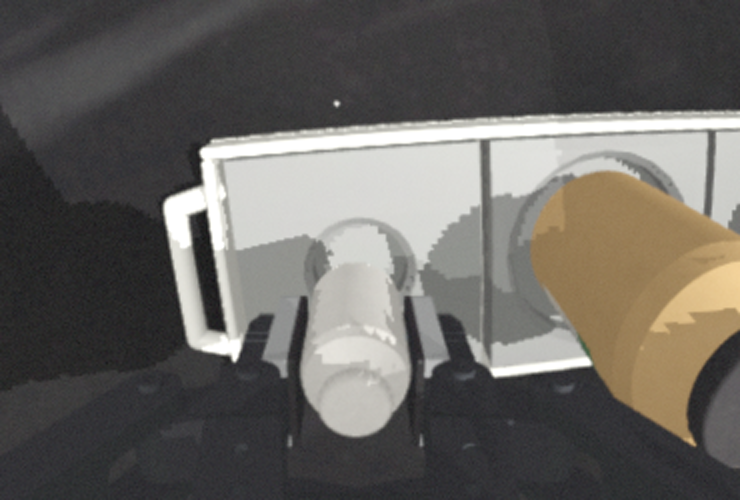

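```bash
python3 -m crank '[{"angular":[0,0,0],"delta_pos":[-0.03,0,0.4],"gripper":0},{"angular":[0,0,0],"delta_pos":[0,0,0.4],"gripper":0},{"angular":[0,0,0],"delta_pos":[0,0,0.25],"gripper":0},{"angular":[0,0,0],"delta_pos":[0,0,0.15],"gripper":0},{"angular":[0,0,0],"delta_pos":[0,0,0.1],"gripper":0},{"angular":[0,0,0],"delta_pos":[0,0,0.1],"gripper":0},{"angular":[0,0,0],"delta_pos":[0,0,0],"gripper":0}]'
```

```text
time: 30.45
tool_pos: [0.4818, 0.1509, 0.046]
tool_rot: [-0.0, 0.125, 0.992, -0.0]
contact_force: [0.2, -0.8, -0.4]
gripper_width: 0.289
```

```bash
python3 -m crank '[{"angular":[0,0,0],"delta_pos":[0,0,0.08],"gripper":0},{"angular":[0,0,0],"delta_pos":[0,0,0],"gripper":0}]';  python3 -m crank '[{"angular":[0,0,0],"delta_pos":[0,0,0.06],"gripper":0},{"angular":[0,0,0],"delta_pos":[0,0,0],"gripper":0}]'
```

```text
time: 30.7
tool_pos: [0.4818, 0.1508, 0.0436]
tool_rot: [-0.0, 0.125, 0.992, -0.0]
contact_force: [-0.7, -0.8, -0.1]
gripper_width: 0.293
time: 30.95
tool_pos: [0.4822, 0.1509, 0.0425]
tool_rot: [0.0, 0.125, 0.992, 0.0]
contact_force: [-1.8, 0.2, 3.9]
gripper_width: 0.291
```

```bash
python3 -m crank '[{"angular":[0,0,0],"delta_pos":[0,0,0],"gripper":0.34},{"angular":[0,0,0],"delta_pos":[0,0,0],"gripper":0.45},{"angular":[0,0,0],"delta_pos":[0,0,0],"gripper":0.55},{"angular":[0,0,0],"delta_pos":[0,0,0],"gripper":0.55},{"angular":[0,0,0],"delta_pos":[0,0,-0.3],"gripper":0.55},{"angular":[0,0,0],"delta_pos":[0,0,-0.7],"gripper":0.55},{"angular":[0,0,0],"delta_pos":[0,0,-1],"gripper":0.55},{"angular":[0,0,0],"delta_pos":[0,0,-1],"gripper":0.55},{"angular":[0,0,0],"delta_pos":[0,0,-1],"gripper":0.55},{"angular":[0,0,0],"delta_pos":[0,0,-1],"gripper":0.55},{"angular":[0,0,0],"delta_pos":[0.6,0.9,-0.9],"gripper":0.55},{"angular":[0,0,0],"delta_pos":[0,0.9,0],"gripper":0.55}]'
python3 - <<'E'
from h import *
s=state(); im=grab_frame("wrist"); cv2.imwrite("pics/w12.png",im[:,:,::-1])
po=(s["tool_pos"],s["tool_rot"])
for n,x0 in [("small_bottle",[.482,.151]),("medium_bottle",[.512,.3255]),("large_bottle",[.4975,.239])]:
    for r in landmark_of("wrist",n): print(n,round(r["conf"],2),np.round(r["pixel"]),onz("wrist",r["pixel"],.01,po))
cv2.imwrite("pics/s12.png",grab_frame("side")[100:300,150:400,::-1].repeat(3,0).repeat(3,1))
t=grab_frame("top"); cv2.imwrite("pics/t12.png",cv2.resize(t[135:235,140:390,::-1],None,fx=3,fy=3))
for r in find_in("top","nozzle_bottle_1"): print(np.round(r["bbox"]),r["conf"])
E
```

```text
time: 32.45
tool_pos: [0.4789, 0.2087, 0.2232]
tool_rot: [0.003, 0.125, 0.992, 0.001]
contact_force: [0.3, -0.7, 0.6]
gripper_width: 0.547
small_bottle 0.92 [211. 180.] [0.4799414  0.15116792 0.01      ]
medium_bottle 0.69 [ 64. 236.] [ 0.50362331 -0.09381998  0.01      ]
medium_bottle 0.61 [358. 171.] [0.51282959 0.32603754 0.01      ]
large_bottle 0.96 [287. 175.] [0.49609983 0.24008721 0.01      ]
[349. 207. 366. 226.] 0.79
[274. 149. 289. 165.] 0.74
[320. 214. 337. 227.] 0.61
```

View pics/w12.png

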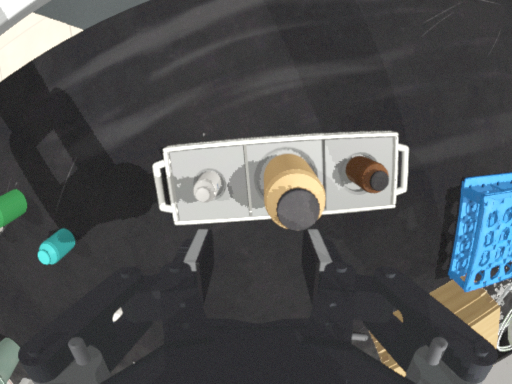

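View pics/s12.png

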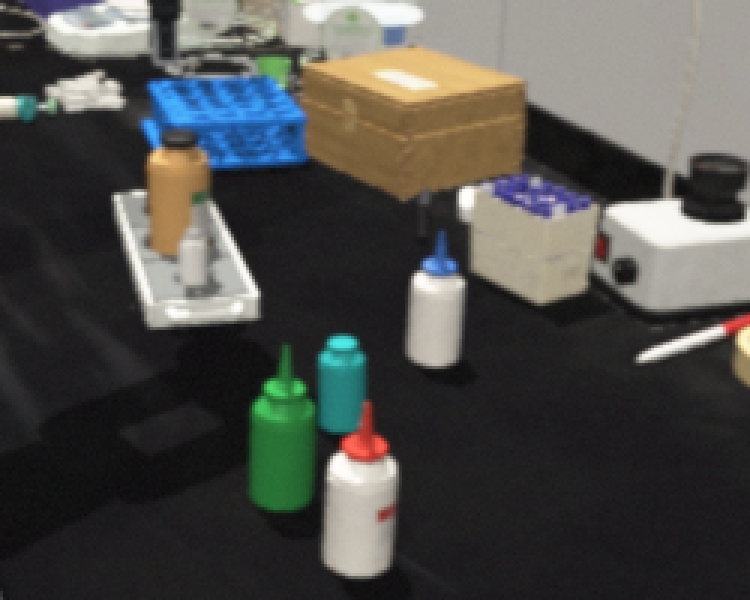

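View pics/t12.png

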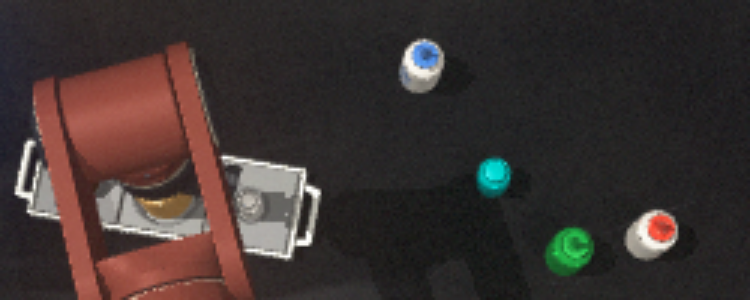

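The wrist view shows all three bottles upright and centred in their wells: small at (207,185), large at (295,190), medium at (367,174). The side and top views show both nozzle bottles unmoved. The arm is clear, so I'm handing in.

```bash
python3 -c "
from plant import *
print(state()['time'],job_done())"
```

```text
the job is handed in; nothing more can be done
32.8 None
```

I set all three screw-capped bottles into their own wells and handed the job in at 32.8 s. I moved the large one first, then the medium, then the small. I lowered each until the force showed contact with the well floor before releasing it.

**Bottles in the caddy:** the last wrist picture showed all three upright. The network's origins for them were within about 2 mm of the well centres I measured. The TCP height at contact (0.0788, 0.051 and 0.0425 m) fitted each bottle standing on its floor 10 mm above the worktop. The last side picture hid the medium bottle behind the large one, so I relied on the wrist picture and the contact height for that bottle.

**Nozzle bottles:** I never approached either one. In the last pictures both stand upright where they started. The network's boxes for them shifted by up to about 4 pixels at some edges (roughly 3 mm per pixel). The pictures show no such move, so I took this as detector noise.

**Disagreement:** the first top and side camera estimates of the bottle positions differed by 3–6 mm. I used the wrist camera's values for the grasps.

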